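# Unload the plate warmer, rinse and tally the batch

### The job

Empty the plate warmer: slide each glass plate along its lane until it overhangs the front edge, pick it up by the overhang, and lay it flat in the magenta rinse tray, crosswise over both white ribs and roughly centred on them, no plate on top of another. When all the plates lie there, press the dispenser's blue pump cap fully down and let it come up again; then log the batch by swinging the tally counter's lever to its stop and letting it spring back. Leave the tube rack, the tip box and the amber jar where they are.

Things in the scene. Friction and masses are not known exactly. Their poses are not given: they have to be found in the camera images.
- plate_a_center (a point): narrow glass plate, sea-green with an orange band across each end, 120 (its x) x 30 (its y) x 4 mm (z up), 36 g; the point is its centre. At the start it lies in one lane of the warmer, its x along the lane, 8 to 28 mm back from the warmer's front edge. May be absent
- plate_b_center (a point): narrow glass plate, sea-green with an orange band across each end, 120 (its x) x 30 (its y) x 4 mm (z up), 36 g; the point is its centre. At the start it lies in one lane of the warmer, its x along the lane, 8 to 28 mm back from the warmer's front edge. May be absent
- plate_c_center (a point): narrow glass plate, sea-green with an orange band across each end, 120 (its x) x 30 (its y) x 4 mm (z up), 36 g; the point is its centre. At the start it lies in one lane of the warmer, its x along the lane, 8 to 28 mm back from the warmer's front edge. May be absent
- plate_d_center (a point): narrow glass plate, sea-green with an orange band across each end, 120 (its x) x 30 (its y) x 4 mm (z up), 36 g; the point is its centre. At the start it lies in one lane of the warmer, its x along the lane, 8 to 28 mm back from the warmer's front edge. May be absent
- warmer_mid (a point): fixed plate warmer: dark slab 190 (x) x 192 (y) mm, top 25 mm above the bench; point on the bench under its centre, z up, x from the open front edge near the robot (x = -95 mm) to the back (+95). Five rails along x, 8 mm wide, standing 5 mm above the top, at y = -92, -46, 0, 46, 92 mm, part four 38 mm lanes open at front and back
- warmer_front (a point): middle of the warmer's top front edge, 25 mm above the bench. Plates sit below the rails' tops, so their long sides can be gripped only where they stick out past this edge; they slide when a fingertip pushes their rear end along the lane (a lane's middle lies at warmer y = -69, -23, 23 or 69 mm)
- tray_mid (a point): fixed magenta rinse tray, 110 (x) x 300 (y) mm, base 4 mm thick; point on the bench under its centre, z up. Two white ribs along y, 5 mm wide, 292 mm long, at x = -24 and +24 mm, tops 18 mm above the bench: a plate lying across both has its centre 20 mm above the bench. Room for four plates with finger room, either side up (as at y = -108, -36, 36, 108 mm)
- pump_top (a point): centre of the flat top, 36 mm across, of the blue pump cap on the fixed white dispenser bottle (60 mm across, yellow band) just behind the tray; about 124 mm above the bench when up
- pump (a joint): travel of the pump cap, m: 0 up, 0.012 fully down; sprung, about 2 N to start and 6.5 N fully down; comes back by itself
- lever_post (a point): middle of the red upright post, 14 mm across, at the end of the lever on top of the fixed grey tally counter (66 x 70 mm, 42 mm high); post spans 54 to 82 mm above the bench, its middle at 72 mm; the arm below it, 60 mm long, has its top 54 mm above the bench
- lever_pivot (a point): the lever's upright pivot axis, on top of the counter, 50 mm above the bench; 60 mm from the post
- lever (a joint): lever angle, rad: 0 at rest, 1.0 at its stop; grows anticlockwise seen from above about the pivot; sprung, about 1 N at the post to start and 3 N at the stop; swings back by itself
- tube_rack: bystander: red tube rack, 60 x 160 x 57 mm, origin under its centre
- tip_box: bystander: grey box with a clear lid, 92 x 122 x 70 mm, origin under its centre
- reagent: bystander: amber jar with a black cap, 54 mm across, 85 mm high, origin under its centre

How it is judged:
By the outcome, as a careful person would: the job done as asked, in the order asked, and still so for the second after the job is handed in, with the robot touching nothing.
Of plate_a, plate_b, plate_c, plate_d only 3 to 4 are there at a start; the rules pass over those that are not, and their reading is None.
At some moment in a run one of plate_a, plate_b, plate_c, plate_d may be knocked a few centimetres aside while the robot is not near it.
Once in a run the grip may slacken for a moment while it holds something.
It also fails if it takes over 210 s, if anything falls off the work surface, if the arm or the gripper's body presses on something with over 40 N, if the wrist force passes 120 N, or if a joint passes its speed limit or range.

### The arm

A 6-joint arm with a two-finger parallel gripper is mounted at the origin on the work surface. World frame = base frame: x ahead of the robot, y to its left, z up, the work surface at z = 0. Lengths are in m, angles in rad, forces in N, time in s.
With the tool pointing down it reaches from about 0.3 to 0.825 m from the base axis. Payload 5.4 kg.
Tool frame: the origin (TCP) lies at the very end of the fingers, on their centre line; the grasp point (between the pads) lies 19 mm behind it; z points along the fingers, y is the line along which they close (so a half turn about z gives the same grasp; the last joint's range is limited). The gripper opens to 92 mm and grips with 3 to 60 N. Pads are 20 mm wide; open, the fingers measure 128 mm over their backs; the gripper's body (75 mm by 189 mm) begins 69 mm behind the grasp point.
Start: joints at [-0.21, 0.158, 1.597, -0, 1.386, -0.21], TCP at [0.575, -0, 0.215] pointing down, gripper open.
Joint ranges: [-2.91, 2.91], [-0.94, 2.29], [0.18, 2.7], [-1.29, 4.43], [0.17, 2.64], [-3, 3]. Speed limits (rad/s): [2.57, 2.57, 3.14, 3.14, 3.14, 3.14].

### API

Orientations are given as a rotation vector (axis times angle).
In Python, from plant import readout, eyes, env, nets gives the robot as it stands.
- The arm moves only by the shell command python3 -m handwheel 'ROWS' [OPENING] [FORCE]. ROWS is a JSON object of lists of equal length, an entry for each row: "xyz": the shift along the tool's x, y, z in cm, a list of three; "turn": the turn about the tool's z in degrees. A call has 1 to 20 rows; each row is the pose to reach, as a shift and turn from the pose commanded when the call began, along the tool's axes at that moment; what a row does not reach only later rows make up. A row lasts 1/12 s, in which the tool goes at most 41.7 mm and 7.16 degrees, less where a joint would pass 70% of its speed; a pose out of reach is approached as far as the arm can. A call with a gripper value outside its range is refused whole. OPENING is the opening in per cent of the stroke, from 0 (shut) to 100 (fully open), set as the call begins (- or left out, the last holds). The fingers move at their own pace and stop on an object; FORCE is the grip in N (left out, the last holds). Time passes only in rows, so rows that repeat a pose let the fingers close. It gives the time, the measured TCP pose, the force, the opening and the grip force at its end, in the units of the state.
- readout.get_state(): the state, without advancing time (a new reading comes with each control period).
- eyes.camera(name): name is "scene" or "side" or "wrist"; returns the picture (420x560x3 uint8, red, green, blue); there is no depth.
- eyes.camera_params(name): a dict with "K" (3x3 intrinsics, pixels), "k1" (the pictures are not rectified: a ray, as slopes to the right and down, at radius r is drawn at 1 + k1 r^2 times it, then the intrinsics apply), "eye" and "orientation" of the camera in the world. Camera axes: x right, y down, z forward; pixel columns grow to the right and rows downward; lengths in m; the calibration is good to about 2 mm. A picture is of the moment at which its call begins: read the wrist's pose just before it. camera_params takes no time and is no camera call; for the wrist camera it gives the pose at the moment of the call.
- env.job_done(): hands the job in; it is judged then, once.
Trained networks look in the newest picture that a camera, given by its name, has taken for a name from the list of things; names that differ only in an ending like _2 or _b are one class to them, and where a whole thing is asked for, a point or a joint stands for the part that bears it (a point fixed in the world has none). Each returns a list of dicts, best first, with "conf" (0 to 1); they miss things now and then, are a little off and sometimes report something else, mostly with a low value. They report only what shows in the picture. A call takes as long as a camera call.
- nets.cut_out(camera, target): "region" (420x560 bool, what is visible of it) and "box" ([left, top, right, bottom] in pixels, round what is visible of it).
The state is a dict: "clock": time; "q": joint angles; "joint_velocities": joint speeds; "joint_torque": joint torques, N m; "eef_pos": TCP position; "ee_rot": TCP orientation; "ft_force": force on the tool from outside, world axes, zero at the start; "ft_torque": the same for the moment, N m; "grip_width": finger opening in m; "grasp_force": force on a finger pad.
Only numpy, scipy, OpenCV 4.12 (cv2) and the standard library are available. Lean on these libraries where they do the work, as an engineer would, in place of code of your own. Each camera call takes 0.05 s, during which the arm holds its last target. There are 200 camera calls.

## Working session

There is one attempt and no reset: what is moved stays moved. The work goes in short steps, Python scripts to look and compute and a shell command to move; the robot and the scene stay as the last step left them, time stands still between calls to the robot, and variables do not carry over. Pictures are saved under pics/ and viewed, at most 14 in all, crops included, and the job is handed in when it is done.

```bash
ls; mkdir -p pics
python3 - <<'E'
from plant import readout, eyes
import cv2
s=readout.get_state(); print(s)
for n in ("scene","side"):
    p=eyes.camera_params(n); print(n,p)
    cv2.imwrite(f"pics/{n}0.png",eyes.camera(n)[:,:,::-1])
print(eyes.camera_params("wrist"))
cv2.imwrite(f"pics/wrist0.png",eyes.camera("wrist")[:,:,::-1])
E
```

```text
pics
{'clock': 0.0, 'q': array([-2.10093106e-01,  1.59036826e-01,  1.59820283e+00,  1.79157761e-05,
        1.38620534e+00, -2.10135797e-01]), 'joint_velocities': array([ 0.00157127, -0.00188332,  0.00039691,  0.00059719,  0.00097793,
        0.00060413]), 'joint_torque': array([ 4.79022274e-04, -3.85570908e+01, -3.22103977e+01,  7.00944406e-02,
        3.78346047e-02, -1.56143192e-04]), 'eef_pos': array([5.74383891e-01, 1.19999669e-04, 2.13640520e-01]), 'ee_rot': array([-2.22029172e+00, -2.22037917e+00,  1.55908132e-03]), 'ft_force': array([ 0.16033146, -0.2142609 ,  0.05361686]), 'ft_torque': array([ 0.00841009, -0.01154476, -0.01220301]), 'grasp_force': 0.0, 'grip_width': 0.09204360777244318}
scene {'K': array([[380.98014183,   0.        , 277.71288322],
       [  0.        , 380.98014183, 213.34790457],
       [  0.        ,   0.        ,   1.        ]]), 'k1': -0.05085684180918497, 'eye': array([1.24648375, 0.54209896, 0.90835861]), 'orientation': array([-1.15172793, -2.34632557,  1.03270818])}
side {'K': array([[473.62836742,   0.        , 283.3701591 ],
       [  0.        , 473.62836742, 206.15673594],
       [  0.        ,   0.        ,   1.        ]]), 'k1': -0.06660277787702397, 'eye': array([-0.09077174, -0.79383244,  0.81252321]), 'orientation': array([-2.05823295,  0.75532618, -0.39503758])}
{'K': array([[375.05964786,   0.        , 278.44284871],
       [  0.        , 375.05964786, 208.82887657],
       [  0.        ,   0.        ,   1.        ]]), 'k1': -0.027714405392742864, 'eye': array([0.57593192, 0.07527473, 0.38361139]), 'orientation': array([ 2.87224336e+00, -1.29105592e-04, -2.88721959e-03])}
```

View pics/scene0.png

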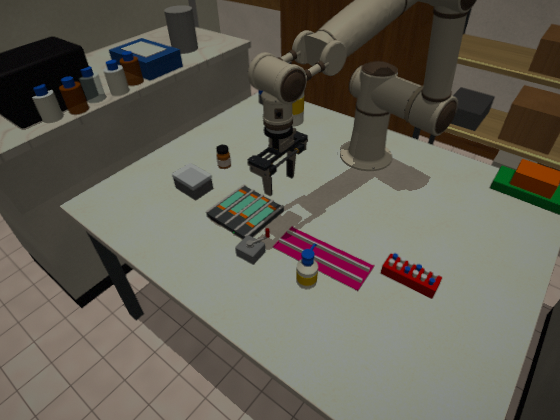

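View pics/side0.png

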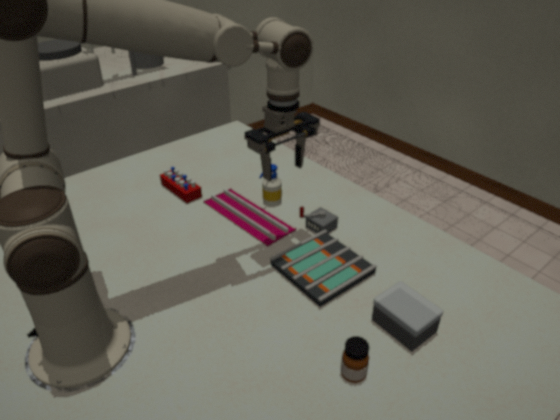

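```bash
cat > h.py <<'E'
import numpy as np, cv2
from scipy.spatial.transform import Rotation as R
from plant import readout, eyes, nets
def pix2plane(cam,uv,z,p=None):
    p=p or eyes.camera_params(cam); uv=np.asarray(uv,float).reshape(-1,2)
    K=p["K"]; d=(uv-[K[0,2],K[1,2]])/[K[0,0],K[1,1]]
    s=d.copy()
    for _ in range(20): s=d/(1+p["k1"]*(s**2).sum(1,keepdims=True))
    ray=np.c_[s,np.ones(len(s))]@R.from_rotvec(p["orientation"]).as_matrix().T
    t=(z-p["eye"][2])/ray[:,2]
    return p["eye"]+ray*t[:,None]
def proj(cam,X,p=None):
    p=p or eyes.camera_params(cam); X=np.asarray(X,float).reshape(-1,3)
    c=(X-p["eye"])@R.from_rotvec(p["orientation"]).as_matrix(); s=c[:,:2]/c[:,2:]
    s=s*(1+p["k1"]*(s**2).sum(1,keepdims=True)); K=p["K"]
    return s*[K[0,0],K[1,1]]+[K[0,2],K[1,2]]
def toolvec(d,s=None):
    "world shift (m) -> tool axes cm"
    s=s or readout.get_state()
    return R.from_rotvec(s["ee_rot"]).inv().apply(d)*100
def yaw(s=None):
    "world angle of tool y axis, deg mod 180"
    s=s or readout.get_state(); y=R.from_rotvec(s["ee_rot"]).as_matrix()[:,1]
    return np.degrees(np.arctan2(y[1],y[0]))
def save(cam,name):
    im=eyes.camera(cam); cv2.imwrite(f"pics/{name}.png",im[:,:,::-1]); return im
E
python3 - <<'E'
from h import *
print(R.from_rotvec(readout.get_state()["ee_rot"]).as_matrix().round(2))
for cam in("scene","side"):
    eyes.camera(cam)
    for t in("plate_a_center","warmer_mid","tray_mid","pump_top","lever_post","lever_pivot","tube_rack","tip_box","reagent"):
        try:
            for r in nets.cut_out(cam,t):
                ys,xs=np.nonzero(r["region"]); 
                if r["conf"]>.25: print(cam,t,round(r["conf"],2),np.round(r["box"]).astype(int),xs.mean().round(1),ys.mean().round(1),len(xs))
        except Exception as e: print(t,e)
E
```

```text
[[ 0.  1. -0.]
 [ 1. -0.  0.]
 [ 0. -0. -1.]]
scene plate_a_center 0.73 [239 197 267 220] 253.8 207.6 220
scene plate_a_center 0.71 [219 188 245 209] 231.9 199.0 256
scene warmer_mid 0.84 [206 187 283 238] 242.5 214.3 1501
scene tray_mid 0.66 [274 227 374 292] 326.0 257.9 2475
scene pump_top 0.63 [234 229 271 265] 251.9 247.5 675
scene pump_top 0.45 [300 244 319 263] 308.2 253.1 145
scene lever_post 0.56 [250 230 267 244] 259.1 237.8 106
scene lever_pivot 0.77 [234 231 268 268] 251.1 248.2 621
scene lever_pivot 0.54 [174 165 216 200] 192.2 181.1 955
scene tube_rack 0.59 [378 255 440 294] 411.7 275.0 1382
scene tube_rack 0.55 [204 184 280 242] 242.1 213.7 1513
scene tip_box 0.6 [171 166 215 198] 192.5 181.2 932
scene reagent 0.64 [214 143 230 168] 222.6 156.5 291
side warmer_mid 0.64 [370 279 444 353] 405.7 315.0 3111
side warmer_mid 0.62 [270 231 380 308] 323.4 268.0 2894
side warmer_mid 0.59 [341 335 369 380] 354.5 359.0 1119
side warmer_mid 0.52 [285 238 322 263] 301.9 250.8 372
side tray_mid 0.81 [201 186 295 248] 249.1 216.9 2296
side tray_mid 0.45 [339 336 368 381] 354.7 359.6 1155
side pump_top 0.53 [262 163 278 180] 273.5 168.5 50
side lever_post 0.58 [301 205 324 218] 311.2 213.0 118
side lever_pivot 0.98 [302 207 338 230] 318.6 219.9 651
side tube_rack 0.68 [300 206 338 232] 319.9 220.2 669
side tube_rack 0.59 [162 168 204 205] 180.2 185.2 946
side tip_box 0.9 [370 279 447 354] 405.6 315.1 3170
side reagent 0.77 [340 337 369 383] 354.5 359.2 1079
```

The scene picture shows the warmer at about (245,212), the tray at (325,257), the pump at (308,250), the counter at (251,248) and the rack at (411,275). The side picture shows plates in three of the four lanes around (322,266). Next I'll enlarge the crops.

Run:
```python
import cv2,numpy as np
a=cv2.imread("pics/scene0.png")[175:300,195:445]; b=cv2.imread("pics/side0.png")[160:310,180:400]
a=cv2.resize(a,None,fx=3,fy=3,interpolation=cv2.INTER_CUBIC); b=cv2.resize(b,None,fx=3.6,fy=3.6,interpolation=cv2.INTER_CUBIC)
cv2.imwrite("pics/a.png",a);cv2.imwrite("pics/b.png",b)
from h import *
# tray: magenta base region on plane z=4mm; hull rect
for cam in("scene","side"):
    im=cv2.imread(f"pics/{cam}0.png"); h=cv2.cvtColor(im,cv2.COLOR_BGR2HSV)
    m=((h[...,0]>150)&(h[...,0]<172)&(h[...,1]>120)).astype(np.uint8)
    n,l,st,_=cv2.connectedComponentsWithStats(cv2.morphologyEx(m,cv2.MORPH_CLOSE,np.ones((9,9))))
    k=1+st[1:,4].argmax(); ys,xs=np.nonzero((l==k)&(m>0))
    P=pix2plane(cam,np.c_[xs,ys],.006)[:,:2]*1000
    print(cam,cv2.minAreaRect(P.astype(np.float32)))
```

```text
scene ((569.2738037109375, 156.54502868652344), (111.18511962890625, 299.933837890625), 2.6354382038116455)
side ((565.016845703125, 155.16395568847656), (104.3235855102539, 296.39501953125), 2.9658591747283936)
```

View pics/a.png

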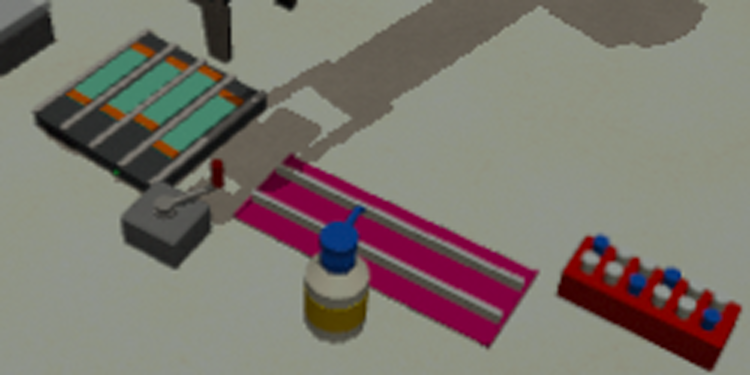

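View pics/b.png

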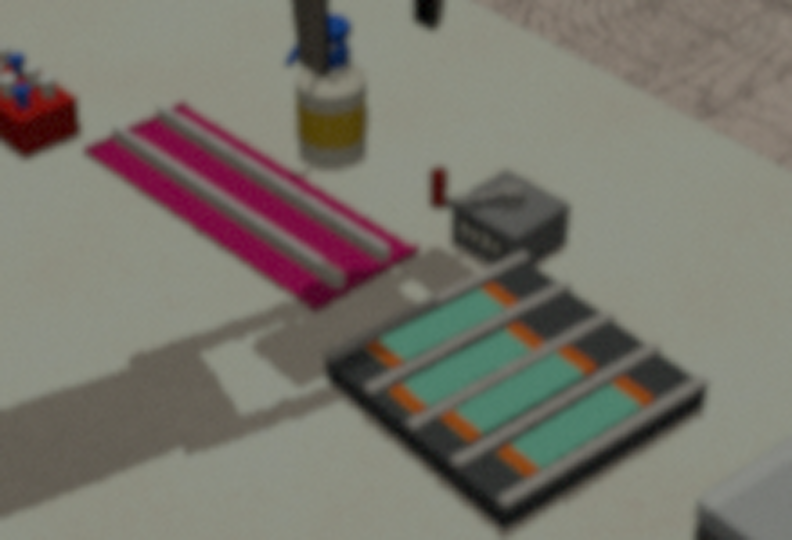

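Scene crop: all four lanes hold a plate, with the pump cap at (338,240) and the lever post at (217,172). Side crop: the same, with the post at (438,187) and the pump cap at (338,28).

Run:
```python
from h import *
sc=lambda x,y:(195+x/3,175+y/3); sd=lambda x,y:(180+x/3.6,160+y/3.6)
print((pix2plane("scene",[sc(37,115),sc(150,32),sc(266,97),sc(150,187)],.025)[:,:2]*1000).round())
print((pix2plane("side",[sd(328,362),sd(503,515),sd(705,385),sd(527,260)],.025)[:,:2]*1000).round())
def tri(a,b):
    # least squares ray intersection
    from scipy.optimize import least_squares
    f=lambda X:np.r_[proj("scene",X)[0]-a,proj("side",X)[0]-b]
    r=least_squares(f,[.6,0,.1]); return (r.x*1000).round(1),r.fun.round(1)
print("post",tri(sc(217,172),sd(438,187)))
print("pump",tri(sc(338,232),sd(338,25)))
print("pivot",tri(sc(165,203),sd(520,195)))
for cam,f in(("scene","scene0"),("side","side0")):
    im=cv2.imread(f"pics/{f}.png"); h=cv2.cvtColor(im,cv2.COLOR_BGR2HSV).astype(int)
    m=((h[...,0]>70)&(h[...,0]<90)&(h[...,1]>80)).astype(np.uint8)
    n,l,st,c=cv2.connectedComponentsWithStats(m,connectivity=4)
    for k in range(1,n):
        if st[k,4]>60:
            ys,xs=np.nonzero(l==k); P=(pix2plane(cam,np.c_[xs,ys],.029)[:,:2]*1000).astype(np.float32)
            print(cam,st[k,4],np.round(cv2.boxPoints(cv2.minAreaRect(P))).tolist())
```

```text
[[ 661. -250.]
 [ 471. -247.]
 [ 480.  -60.]
 [ 667.  -72.]]
[[ 475.  -70.]
 [ 466. -257.]
 [ 658. -259.]
 [ 665.  -76.]]
post (array([637.7,  -2.6,  66.6]), array([-0.3,  0. , -0.3, -0. ]))
pump (array([674. , 168. , 123.7]), array([-1.4,  0.3, -1.6, -0.3]))
pivot (array([693.7, -31.3,  49. ]), array([-1.6,  0.1, -1.5, -0. ]))
scene 147 [[513.0, -246.0], [603.0, -248.0], [604.0, -217.0], [514.0, -215.0]]
scene 152 [[506.0, -197.0], [597.0, -200.0], [598.0, -169.0], [507.0, -167.0]]
scene 160 [[497.0, -152.0], [587.0, -156.0], [588.0, -125.0], [499.0, -121.0]]
scene 178 [[516.0, -108.0], [606.0, -110.0], [607.0, -78.0], [517.0, -75.0]]
side 234 [[518.0, -103.0], [605.0, -107.0], [606.0, -79.0], [519.0, -75.0]]
side 249 [[500.0, -150.0], [587.0, -152.0], [588.0, -124.0], [501.0, -122.0]]
side 275 [[510.0, -196.0], [596.0, -198.0], [597.0, -169.0], [510.0, -167.0]]
side 296 [[515.0, -243.0], [601.0, -246.0], [602.0, -216.0], [516.0, -213.0]]
```

View pics/wrist0.png

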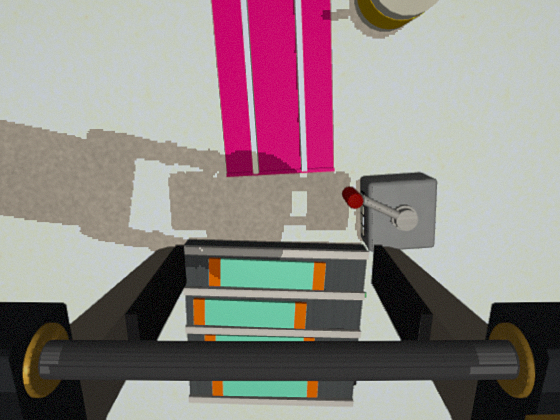

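All four plates are found and consistent with the warmer (yaw about -2.2°, centre about (567,-162)). Now I'll start with the lane at +69: close the fingers, align, and come down behind the plate.

```bash
python3 -m handwheel '{"xyz":[[-3,3,0],[-6,5.5,0],[-9.63,7.96,0],[-9.63,7.96,3],[-9.63,7.96,7],[-9.63,7.96,11],[-9.63,7.96,14],[-9.63,7.96,16.5],[-9.63,7.96,16.5],[-9.63,7.96,16.5],[-9.63,7.96,16.5],[-9.63,7.96,16.5]],"turn":[1,2,2.2,2.2,2.2,2.2,2.2,2.2,2.2,2.2,2.2,2.2]}' 0 20
python3 - <<'E'
from h import *
print(yaw()); save("scene","s1")
cv2.imwrite("pics/s1c.png",cv2.resize(cv2.imread("pics/s1.png")[165:285,190:340],None,fx=4,fy=4,interpolation=cv2.INTER_CUBIC))
E
```

```text
clock: 2.15
eef_pos: [0.6567, -0.097, 0.0527]
ee_rot: [2.26, 2.175, 0.004]
ft_force: [-0.3, -0.1, 0.2]
grip_width: 0.0139
grasp_force: 0.0
-2.196037958253426
```

View pics/s1c.png

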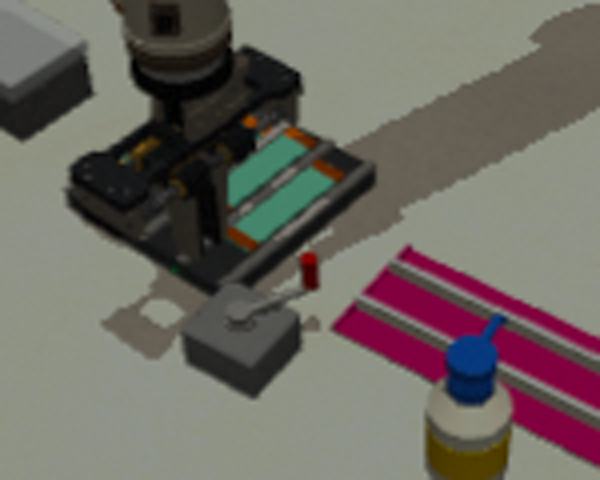

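The fingers are in the lane behind the plate, whose rear end is at about (243,240). Going down slowly now.

```bash
python3 -m handwheel '{"xyz":[[0,0,0.6],[0,0,1.2],[0,0,1.7],[0,0,2.1],[0,0,2.4],[0,0,2.4],[0,0,2.4],[0,0,2.4]],"turn":[0,0,0,0,0,0,0,0]}' 0
```

```text
clock: 2.87
eef_pos: [0.6545, -0.0963, 0.0254]
ee_rot: [-2.264, -2.178, 0.0]
ft_force: [-0.2, 0.3, 0.2]
grip_width: 0.0007
grasp_force: 0.2
```

```bash
python3 -m handwheel '{"xyz":[[0,-0.7,0],[0,-1.4,0],[0,-2.1,0],[0,-2.8,0],[0,-3.5,0],[0,-4.2,0],[0,-4.9,0],[0,-5.6,0],[0,-6.3,0],[0,-7,0],[0,-7.5,0],[0,-8,0],[0,-8.3,0],[0,-8.5,0],[0,-8.5,0],[0,-8.5,0]],"turn":[0,0,0,0,0,0,0,0,0,0,0,0,0,0,0,0]}' 0; python3 -m handwheel '{"xyz":[[0,0.4,0],[0,0.4,-3],[0,0.4,-6],[0,0.4,-9],[0,0.4,-12],[0,0.4,-15],[4,0.4,-17],[7,0.4,-17],[10,0.4,-17],[10,0.4,-17],[10,0.4,-17]],"turn":[0,0,0,0,0,0,0,0,0,0,0]}' 0
cat >> h.py <<'E'
def plates(cam,z=.029,p=None,im=None):
    "green parts on plane z -> list of (centre mm, long axis deg, size)"
    p=p or eyes.camera_params(cam); im=eyes.camera(cam) if im is None else im
    h=cv2.cvtColor(im,cv2.COLOR_RGB2HSV).astype(int)
    m=((h[...,0]>70)&(h[...,0]<90)&(h[...,1]>80)).astype(np.uint8)
    n,l,st,c=cv2.connectedComponentsWithStats(m,connectivity=4); out=[]
    for k in range(1,n):
        if st[k,4]>60:
            ys,xs=np.nonzero(l==k); P=(pix2plane(cam,np.c_[xs,ys],z,p)[:,:2]*1000).astype(np.float32)
            b=cv2.boxPoints(cv2.minAreaRect(P)); e=[b[1]-b[0],b[2]-b[1]]
            L=[np.linalg.norm(v) for v in e]; v=e[int(np.argmax(L))]
            v=v if v[0]>0 else -v
            out.append((b.mean(0).round(1).tolist(),round(float(np.degrees(np.arctan2(v[1],v[0]))),1),np.round(sorted(L)).tolist()))
    return out
E
python3 - <<'E'
from h import *
for c in("wrist","scene","side"): print(c,*plates(c),sep="\n ")
save("wrist","w1")
E
```

```text
clock: 4.2
eef_pos: [0.5697, -0.0931, 0.0256]
ee_rot: [2.264, 2.178, 0.0]
ft_force: [-0.6, -0.0, 0.2]
grip_width: 0.0004
grasp_force: 0.0
clock: 5.12
eef_pos: [0.5778, 0.008, 0.1957]
ee_rot: [2.26, 2.181, -0.0]
ft_force: [0.1, -1.0, -0.6]
grip_width: 0.0007
grasp_force: 0.0
wrist
 ([494.29998779296875, -89.69999694824219], -3.1, [33.0, 86.0])
 ([569.9000244140625, -229.39999389648438], 87.9, [31.0, 32.0])
scene
 ([558.5, -231.6999969482422], -1.0, [31.0, 91.0])
 ([551.7999877929688, -183.3000030517578], -1.4, [30.0, 91.0])
 ([498.29998779296875, -90.80000305175781], -1.5, [32.0, 92.0])
 ([542.7999877929688, -139.0], -1.2, [32.0, 89.0])
side
 ([497.8999938964844, -90.19999694824219], 5.6, [35.0, 90.0])
 ([543.7999877929688, -137.10000610351562], -1.5, [28.0, 87.0])
 ([553.2000122070312, -182.0], -1.6, [29.0, 86.0])
 ([558.5, -229.8000030517578], -1.1, [29.0, 86.0])
```

View pics/w1.png

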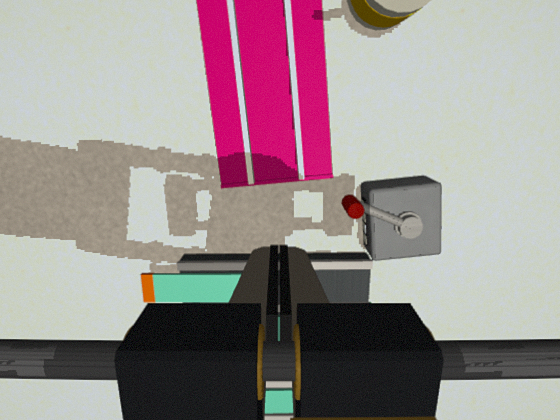

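The wrist picture shows plate A overhanging, its front band at about (147,288), and the pushing finger was thinner than assumed. The overhang is about 37 mm. Next I turn 90° and go above it.

```bash
python3 -m handwheel '{"xyz":[[-1,-1,0],[-2,-2,0],[-3,-3,0],[-4,-4,0],[-5,-5,0],[-6,-6,0],[-7,-7,1],[-8,-8,3],[-9,-9,5],[-10,-10,7],[-10.16,-11,9],[-10.16,-11.97,10.6],[-10.16,-11.97,11.6],[-10.16,-11.97,11.6],[-10.16,-11.97,11.6],[-10.16,-11.97,11.6]],"turn":[7,14,21,28,35,42,49,56,63,70,77,84,90,90,90,90]}' 50 20
python3 - <<'E'
from h import *
s=readout.get_state(); print(s["eef_pos"],yaw(),s["q"].round(2),s["grip_width"])
for c in("wrist","scene"): print(c,*plates(c),sep="\n ")
E
```

```text
clock: 6.65
eef_pos: [0.4548, -0.091, 0.0805]
ee_rot: [3.14, -0.057, 0.002]
ft_force: [1.1, 0.9, 0.2]
grip_width: 0.0463
grasp_force: 0.0
[ 0.45479268 -0.09103165  0.08054716] -92.08989311813517 [-0.46  0.02  2.03 -0.    1.09  1.15] 0.0462841227470126
wrist
 ([540.5999755859375, -138.5], -2.3, [31.0, 88.0])
 ([544.7999877929688, -180.60000610351562], -1.6, [31.0, 77.0])
 ([547.0999755859375, -229.1999969482422], -1.1, [32.0, 70.0])
 ([498.79998779296875, -90.30000305175781], -2.2, [30.0, 94.0])
scene
 ([558.5, -231.1999969482422], -1.8, [32.0, 90.0])
 ([551.7999877929688, -183.3000030517578], -1.4, [30.0, 91.0])
 ([497.20001220703125, -91.0999984741211], -2.3, [31.0, 90.0])
 ([542.7000122070312, -139.0], -1.7, [31.0, 89.0])
```

```bash
python3 -m handwheel '{"xyz":[[0,-0.2,1.5],[0,-0.2,3],[0,-0.2,4.5],[0,-0.2,5.8],[0,-0.2,6.5],[0,-0.2,6.5],[0,-0.2,6.5]],"turn":[0,0,0,0,0,0,0]}' 50 && python3 -m handwheel '{"xyz":[[0,0,0],[0,0,0],[0,0,0],[0,0,0],[0,0,0],[0,0,0]],"turn":[0,0,0,0,0,0]}' 10 25;  python3 -m handwheel '{"xyz":[[0,0,0],[0,0,-0.5],[0,0,-1.5],[0,0,-3],[0,0,-5],[0,0,-5],[0,0,-5]],"turn":[0,0,0,0,0,0,0]}'
```

```text
clock: 7.33
eef_pos: [0.4545, -0.0884, 0.0151]
ee_rot: [3.141, -0.059, 0.001]
ft_force: [-0.5, -0.2, -0.3]
grip_width: 0.0459
grasp_force: 0.0
clock: 7.83
eef_pos: [0.4547, -0.0885, 0.0152]
ee_rot: [3.14, -0.06, 0.002]
ft_force: [-0.1, 0.6, 2.4]
grip_width: 0.0293
grasp_force: 25.0
clock: 8.42
eef_pos: [0.4548, -0.0886, 0.0656]
ee_rot: [3.14, -0.06, 0.004]
ft_force: [-0.5, 0.3, -0.4]
grip_width: 0.0294
grasp_force: 25.0
```

```bash
python3 -m handwheel '{"xyz":[[0,-2,-1.5],[0.3,-4.5,-2.5],[0.5,-7.5,-2.5],[1,-10.5,-2.5],[1.5,-13.5,-2.5],[2,-16.5,-2.5],[2.5,-19.5,-2.5],[3,-22.5,-2.5],[3.5,-25.5,-2.5],[4,-28.5,-2.5],[4.5,-31.5,-2.5],[5,-33.5,-2.5],[5,-34.8,-1.5],[5,-35.25,0],[5,-35.25,1],[5,-35.25,1],[5,-35.25,1]],"turn":[0,-1,-2,-3,-4,-5,-5,-5,-5,-5,-5,-5,-5,-5,-5,-5,-5]}'
python3 - <<'E'
from h import *
s=readout.get_state(); print(s["eef_pos"],yaw(),s["grip_width"],s["grasp_force"])
z=s["eef_pos"][2]+.014
for c in("wrist","scene"): print(c,*plates(c,z),sep="\n ")
im=save("wrist","w2"); h=cv2.cvtColor(im,cv2.COLOR_RGB2HSV).astype(int)
E
```

```text
clock: 9.83
eef_pos: [0.5162, 0.2613, 0.0531]
ee_rot: [3.14, 0.076, -0.005]
ft_force: [-1.8, 0.5, -0.3]
grip_width: 0.0292
grasp_force: 25.0
[0.51624832 0.26128787 0.05306664] -87.22315367048944 0.029158625868044297 24.99134123325348
wrist
 ([549.2999877929688, 263.1000061035156], 2.8, [31.0, 72.0])
scene
 ([588.2999877929688, -198.1999969482422], -1.0, [30.0, 87.0])
 ([581.9000244140625, -151.89999389648438], -1.4, [29.0, 87.0])
 ([573.2000122070312, -109.4000015258789], -2.4, [30.0, 85.0])
 ([557.7000122070312, 262.29998779296875], 4.5, [31.0, 93.0])
```

View pics/w2.png

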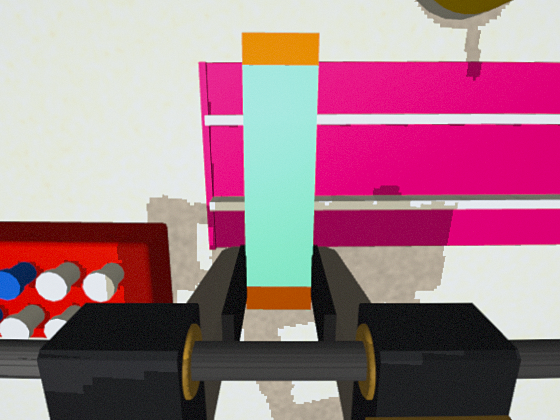

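The plate is held straight, spanning rows 33–308. The ribs are at rows 120 and 203. I'll check the tray position from this view.

Run:
```python
from h import *
s=readout.get_state();p=eyes.camera_params("wrist")
r=pix2plane("wrist",[(340,119.5),(340,201),(520,119.5),(520,203.5)],.018,p)*1000
e=pix2plane("wrist",[(209,115),(213,205)],.018,p)*1000
pe=pix2plane("wrist",[(281,33)],s["eef_pos"][2]+.014,p)*1000
print(r.round(1),e.round(1),pe.round(1))
```

```text
[[588.5 232.   18. ]
 [543.3 227.9  18. ]
 [593.7 133.8  18. ]
 [546.9 123.6  18. ]] [[587.5 302.6  18. ]
 [537.5 300.3  18. ]] [[621.1 265.8  69.3]]
```

```bash
python3 -m handwheel '{"xyz":[[0.25,0,1],[0.25,0,2],[0.25,0,3],[0.25,0,3.7],[0.25,0,4.2],[0.25,0,4.4],[0.25,0,4.4],[0.25,0,4.4]],"turn":[0,0,0,0,0,0,0,0]}' && python3 -m handwheel '{"xyz":[[0,0,0],[0,0,0],[0,0,0],[0,0,0],[0,0,0],[0,0,0]],"turn":[0,0,0,0,0,0]}' 45;  python3 -m handwheel '{"xyz":[[0,0,0],[0,0,-0.5],[0,0,-1.5],[0,0,-4],[0,0,-8],[0,0,-12],[0,0,-14],[0,0,-14]],"turn":[0,0,0,0,0,0,0,0]}'
python3 - <<'E'
from h import *
for c in("wrist","scene","side"): print(c,*plates(c,.022),sep="\n ")
s=readout.get_state(); print(s["eef_pos"],yaw())
E
```

```text
clock: 10.65
eef_pos: [0.5201, 0.2623, 0.0107]
ee_rot: [-3.141, -0.077, -0.0]
ft_force: [0.5, 0.7, 0.5]
grip_width: 0.0297
grasp_force: 25.0
clock: 11.15
eef_pos: [0.5201, 0.2623, 0.0107]
ee_rot: [-3.141, -0.077, -0.0]
ft_force: [-0.6, -0.6, -0.1]
grip_width: 0.0413
grasp_force: 0.0
clock: 11.82
eef_pos: [0.5242, 0.2634, 0.1585]
ee_rot: [-3.138, -0.077, -0.02]
ft_force: [1.4, 0.7, 1.3]
grip_width: 0.0412
grasp_force: 0.0
wrist
 ([564.0, 264.0], 2.2, [29.0, 94.0])
scene
 ([553.0, -237.8000030517578], -1.0, [31.0, 91.0])
 ([546.2999877929688, -189.0], -1.4, [31.0, 92.0])
 ([539.2000122070312, -146.0], -2.1, [32.0, 90.0])
 ([562.7999877929688, 262.8999938964844], 2.3, [30.0, 91.0])
side
 ([562.7999877929688, 263.1000061035156], 2.2, [27.0, 84.0])
 ([551.2999877929688, -132.1999969482422], -1.7, [26.0, 87.0])
 ([558.9000244140625, -176.5], -1.6, [30.0, 87.0])
 ([564.5999755859375, -224.5], -1.9, [30.0, 87.0])
[0.51953986 0.26211722 0.15024863] -87.19750402200184
```

Plate A lies centred. Next is the lane at +23.

```bash
python3 -m handwheel '{"xyz":[[0.5,2,0],[1,5,0],[2,8.5,0],[3,12,0],[4,15.5,0],[5,19,0],[6,22.5,0],[7,26,0],[8,29.5,0],[9,33,0],[10,36.5,0],[11,39.5,0],[11.34,41.04,0],[11.34,41.04,2],[11.34,41.04,5],[11.34,41.04,8],[11.34,41.04,10],[11.34,41.04,10],[11.34,41.04,10]],"turn":[-7,-14,-21,-28,-35,-42,-49,-56,-63,-70,-77,-84,-85,-85,-85,-85,-85,-85,-85]}' 0
python3 - <<'E'
from h import *
s=readout.get_state(); print(s["eef_pos"],yaw(),s["grip_width"])
for c in ("scene","side"): print(*plates(c),sep="\n")
E
```

```text
clock: 13.55
eef_pos: [0.6511, -0.1412, 0.0476]
ee_rot: [-2.26, -2.174, 0.004]
ft_force: [-0.4, -0.8, 0.1]
grip_width: 0.0006
grasp_force: 0.0
[ 0.65106014 -0.14122086  0.04758874] -2.202924403201726 0.000576356431569723
([552.9000244140625, -183.0], -1.4, [31.0, 93.0])
([544.5999755859375, -140.1999969482422], -1.6, [33.0, 91.0])
([568.2000122070312, 265.1000061035156], 2.3, [30.0, 90.0])
([557.7000122070312, 253.39999389648438], 1.7, [26.0, 82.0])
([545.2000122070312, -138.3000030517578], -1.9, [30.0, 88.0])
([552.7999877929688, -182.1999969482422], -2.4, [30.0, 89.0])
([559.2000122070312, -229.6999969482422], -1.1, [29.0, 87.0])
```

```bash
python3 -m handwheel '{"xyz":[[0,0,0.6],[0,0,1.2],[0,0,1.7],[0,0,2.0],[0,0,2.2],[0,0,2.2],[0,0,2.2]],"turn":[0,0,0,0,0,0,0]}' 0 && python3 -m handwheel '{"xyz":[[0,-0.7,0],[0,-1.4,0],[0,-2.1,0],[0,-2.8,0],[0,-3.5,0],[0,-4.2,0],[0,-4.9,0],[0,-5.6,0],[0,-6.3,0],[0,-7,0],[0,-7.7,0],[0,-8.3,0],[0,-8.7,0],[0,-8.9,0],[0,-9.05,0],[0,-9.05,0],[0,-9.05,0]],"turn":[0,0,0,0,0,0,0,0,0,0,0,0,0,0,0,0,0]}' 0; python3 -m handwheel '{"xyz":[[0,0.4,0],[0,0.4,-2],[0,0.4,-4],[0,0.4,-6],[0,0.4,-6]],"turn":[0,0,0,0,0]}' 0
python3 - <<'E'
from h import *
s=readout.get_state(); print(s["eef_pos"],yaw(),s["grip_width"])
for c in ("scene","side"): print(*plates(c),sep="\n")
E
```

```text
clock: 14.23
eef_pos: [0.6533, -0.1421, 0.0285]
ee_rot: [-2.264, -2.178, 0.0]
ft_force: [-0.1, -0.3, -0.7]
grip_width: 0.0003
grasp_force: 0.0
clock: 15.65
eef_pos: [0.5629, -0.1387, 0.0286]
ee_rot: [-2.264, -2.178, 0.0]
ft_force: [-0.3, -0.2, -1.2]
grip_width: 0.0003
grasp_force: 0.0
clock: 16.07
eef_pos: [0.5702, -0.1401, 0.093]
ee_rot: [2.258, 2.174, 0.004]
ft_force: [1.1, -0.4, 0.3]
grip_width: 0.0001
grasp_force: 0.0
[ 0.57018293 -0.1401012   0.09303849] -2.188479363309696 0.00011104091968650227
([557.7000122070312, -231.10000610351562], -2.5, [31.0, 91.0])
([495.0, -140.10000610351562], 0.0, [33.0, 90.0])
([553.5, -183.39999389648438], -2.1, [32.0, 92.0])
([568.2000122070312, 265.1000061035156], 2.3, [30.0, 90.0])
([557.7000122070312, 253.39999389648438], 1.7, [26.0, 82.0])
([552.5999755859375, -182.5], -1.5, [31.0, 89.0])
([495.0, -140.3000030517578], -3.6, [38.0, 87.0])
([558.5999755859375, -229.3000030517578], -1.9, [30.0, 87.0])
```

```bash
python3 -m handwheel '{"xyz":[[0,-1,0],[0,-2,0],[0,-3,0],[0,-4,0],[0,-5,0],[0,-6,0],[0,-7,0],[0,-8,0],[0,-9,0],[-0.18,-10,0.5],[-0.18,-11,0.85],[-0.18,-12,0.85],[-0.18,-12,0.85],[-0.18,-12,0.85],[-0.18,-12,0.85],[-0.18,-12,0.85],[-0.18,-12,0.85]],"turn":[7,14,21,28,35,42,49,56,63,70,77,84,90,90,90,90,90]}' 50 20
python3 - <<'E'
from h import *
s=readout.get_state(); print(s["eef_pos"],yaw(),s["grip_width"])
for c in("wrist","scene"): print(c,*plates(c),sep="\n ")
E
```

```text
clock: 17.58
eef_pos: [0.447, -0.1359, 0.0798]
ee_rot: [-3.141, 0.057, 0.001]
ft_force: [0.3, 0.3, -0.1]
grip_width: 0.0463
grasp_force: 0.0
[ 0.44695598 -0.1359051   0.07975038] -92.0875941139831 0.046321350587121654
wrist
 ([541.2999877929688, -180.8000030517578], -1.4, [31.0, 70.0])
 ([543.2999877929688, -229.60000610351562], -1.0, [32.0, 63.0])
 ([495.1000061035156, -139.1999969482422], -1.6, [30.0, 95.0])
scene
 ([558.5, -231.39999389648438], -1.3, [31.0, 90.0])
 ([493.5, -139.1999969482422], -1.3, [32.0, 91.0])
 ([551.7999877929688, -183.3000030517578], -1.4, [30.0, 91.0])
 ([568.2000122070312, 265.1000061035156], 2.3, [30.0, 90.0])
```

```bash
python3 -m handwheel '{"xyz":[[0.3,0.15,1.5],[0.3,0.15,3],[0.3,0.15,4.5],[0.3,0.15,5.8],[0.3,0.15,6.5],[0.3,0.15,6.5],[0.3,0.15,6.5]],"turn":[0,0,0,0,0,0,0]}' 50 && python3 -m handwheel '{"xyz":[[0,0,0],[0,0,0],[0,0,0],[0,0,0],[0,0,0],[0,0,0]],"turn":[0,0,0,0,0,0]}' 10 25;  python3 -m handwheel '{"xyz":[[0,0,0],[0,0,-0.5],[0,0,-1.5],[0,0,-3],[0,0,-5],[0,0,-5],[0,0,-5]],"turn":[0,0,0,0,0,0,0]}'
```

```text
clock: 18.27
eef_pos: [0.4499, -0.1376, 0.0152]
ee_rot: [-3.141, 0.06, 0.0]
ft_force: [0.3, 0.2, 0.8]
grip_width: 0.046
grasp_force: 0.0
clock: 18.77
eef_pos: [0.4505, -0.138, 0.0157]
ee_rot: [3.14, -0.06, 0.002]
ft_force: [0.9, 0.0, 2.9]
grip_width: 0.0292
grasp_force: 25.0
clock: 19.35
eef_pos: [0.4507, -0.1381, 0.0662]
ee_rot: [3.14, -0.06, 0.004]
ft_force: [0.6, -0.6, -1.5]
grip_width: 0.0294
grasp_force: 25.0
```

```bash
python3 -m handwheel '{"xyz":[[0,-2,-1.5],[0.3,-4.5,-2.5],[0.6,-7.5,-2.5],[1,-10.5,-2.5],[1.7,-13.5,-2.5],[2.3,-16.5,-2.5],[2.9,-19.5,-2.5],[3.6,-22.5,-2.5],[4.3,-25.5,-2.5],[5,-28.5,-2.5],[5.6,-31,-2.5],[6.02,-32.5,-2],[6.02,-33.04,-1],[6.02,-33.04,0],[6.02,-33.04,1.2],[6.02,-33.04,1.2],[6.02,-33.04,1.2]],"turn":[0,-1,-2,-3,-4,-5,-5,-5,-5,-5,-5,-5,-5,-5,-5,-5,-5]}'
python3 - <<'E'
from h import *
s=readout.get_state(); print(s["eef_pos"],yaw(),s["grip_width"],s["grasp_force"])
z=s["eef_pos"][2]+.014
for c in("wrist","scene"): print(c,*plates(c,z),sep="\n ")
E
```

```text
clock: 20.77
eef_pos: [0.5212, 0.189, 0.0513]
ee_rot: [3.14, 0.075, -0.006]
ft_force: [-0.1, -0.3, -0.6]
grip_width: 0.0295
grasp_force: 25.0
[0.5212121  0.18896701 0.05134274] -87.27954628436586 0.02948056126132988 24.994420409202576
wrist
 ([571.5999755859375, 248.39999389648438], 2.3, [24.0, 74.0])
 ([554.5999755859375, 190.8000030517578], 2.7, [31.0, 71.0])
scene
 ([587.0, -199.6999969482422], -1.0, [30.0, 87.0])
 ([580.5, -153.3000030517578], -1.4, [29.0, 87.0])
 ([564.4000244140625, 189.8000030517578], 2.6, [34.0, 93.0])
 ([596.2999877929688, 276.6000061035156], 2.3, [29.0, 86.0])
```

```bash
python3 -m handwheel '{"xyz":[[0,0,1],[0,0,2],[0,0,3],[0,0,3.7],[0,0,4.1],[0,0,4.3],[0,0,4.3],[0,0,4.3]],"turn":[0,0,0,0,0,0,0,0]}' && python3 -m handwheel '{"xyz":[[0,0,0],[0,0,0],[0,0,0],[0,0,0],[0,0,0],[0,0,0]],"turn":[0,0,0,0,0,0]}' 45;  python3 -m handwheel '{"xyz":[[0,0,0],[0,0,-0.5],[0,0,-1.5],[0,0,-4],[0,0,-8],[0,0,-12],[0,0,-14],[0,0,-14],[0,0,-14],[0,0,-14]],"turn":[0,0,0,0,0,0,0,0,0,0]}'
python3 - <<'E'
from h import *
for c in("wrist","scene","side"): print(c,*plates(c,.022),sep="\n ")
s=readout.get_state(); print(s["eef_pos"],yaw())
E
```

```text
clock: 21.53
eef_pos: [0.523, 0.1903, 0.0103]
ee_rot: [-3.141, -0.077, -0.001]
ft_force: [-0.0, -0.0, -0.2]
grip_width: 0.0292
grasp_force: 25.0
clock: 22.03
eef_pos: [0.5228, 0.1902, 0.0102]
ee_rot: [-3.141, -0.077, -0.0]
ft_force: [-0.2, -0.7, 0.1]
grip_width: 0.0414
grasp_force: 0.0
clock: 22.87
eef_pos: [0.5219, 0.1901, 0.1493]
ee_rot: [3.14, 0.077, -0.002]
ft_force: [-0.7, -0.8, 0.5]
grip_width: 0.0414
grasp_force: 0.0
wrist
 ([564.0, 263.5], 2.1, [30.0, 94.0])
 ([567.2999877929688, 192.89999389648438], 3.0, [29.0, 94.0])
scene
 ([552.7000122070312, -237.1999969482422], -1.8, [31.0, 90.0])
 ([546.2999877929688, -189.3000030517578], -2.1, [31.0, 92.0])
 ([565.9000244140625, 191.6999969482422], 2.5, [31.0, 90.0])
 ([562.7999877929688, 262.8999938964844], 2.3, [30.0, 91.0])
side
 ([562.2999877929688, 262.70001220703125], 2.2, [27.0, 85.0])
 ([566.0999755859375, 192.5], 3.2, [27.0, 85.0])
 ([558.9000244140625, -176.6999969482422], -1.9, [30.0, 87.0])
 ([564.5, -224.6999969482422], -1.1, [30.0, 87.0])
[0.52140837 0.19002403 0.14819042] -87.20297320757975
```

```bash
python3 -m handwheel '{"xyz":[[0.5,2,0],[1,5,0],[2,8.5,0],[3,12,0],[4,15.5,0],[5,19,0],[6,22.5,0],[7,26,0],[8,29.5,0],[9,33,0],[10,36,0],[10.9,38,0],[10.96,38.3,0],[10.96,38.3,2],[10.96,38.3,5],[10.96,38.3,8],[10.96,38.3,10],[10.96,38.3,10],[10.96,38.3,10],[10.96,38.3,10]],"turn":[-7,-14,-21,-28,-35,-42,-49,-56,-63,-70,-77,-84,-85,-85,-85,-85,-85,-85,-85,-85]}' 0; python3 -m handwheel '{"xyz":[[0,0,0.6],[0,0,1.2],[0,0,1.7],[0,0,2.2],[0,0,2.2],[0,0,2.2],[0,0,2.2]],"turn":[0,0,0,0,0,0,0]}' 0
python3 - <<'E'
from h import *
s=readout.get_state(); print(s["eef_pos"],yaw(),s["grip_width"])
for c in ("scene","side"): print(*plates(c),sep="\n")
E
```

```text
clock: 24.68
eef_pos: [0.6516, -0.1868, 0.0514]
ee_rot: [2.263, 2.177, 0.001]
ft_force: [0.6, -0.0, 0.4]
grip_width: 0.0001
grasp_force: 0.0
clock: 25.27
eef_pos: [0.651, -0.187, 0.0282]
ee_rot: [2.264, 2.178, 0.0]
ft_force: [0.5, 0.1, 0.3]
grip_width: 0.0001
grasp_force: 0.0
[ 0.65097334 -0.18704985  0.02818341] -2.2057405635962026 0.00014118878988626457
([555.0999755859375, -231.89999389648438], -1.7, [34.0, 85.0])
([553.0, -183.1999969482422], -2.3, [32.0, 93.0])
([571.2999877929688, 194.5], 2.5, [30.0, 89.0])
([568.2000122070312, 265.1000061035156], 2.3, [30.0, 90.0])
([557.7000122070312, 253.6999969482422], 1.7, [27.0, 82.0])
([561.4000244140625, 182.8000030517578], 3.2, [25.0, 82.0])
([552.5, -182.60000610351562], -2.2, [31.0, 89.0])
([559.5, -229.1999969482422], -2.8, [31.0, 88.0])
```

```bash
python3 -m handwheel '{"xyz":[[0,-0.7,0.2],[0,-1.4,0.2],[0,-2.1,0.2],[0,-2.8,0.2],[0,-3.5,0.2],[0,-4.2,0.2],[0,-4.9,0.2],[0,-5.6,0.2],[0,-6.3,0.2],[0,-7,0.2],[0,-7.7,0.2],[0,-8.3,0.2],[0,-8.8,0.2],[0,-9.1,0.2],[0,-9.3,0.2],[0,-9.3,0.2],[0,-9.3,0.2]],"turn":[0,0,0,0,0,0,0,0,0,0,0,0,0,0,0,0,0]}' 0; python3 -m handwheel '{"xyz":[[0,0.4,0],[0,0.4,-2],[0,0.4,-4],[0,0.4,-5.4],[0,-0.6,-5.4],[0,-1.6,-5.4],[0,-2.6,-5.4],[0,-3.6,-5.4],[0,-4.6,-5.4],[0,-5.6,-5.4],[0,-6.6,-5.4],[0,-7.6,-5.4],[0,-8.6,-5.4],[0,-9.6,-5.4],[0,-10.6,-5.4],[0,-11.6,-5.4],[0,-11.6,-5.4],[0,-11.6,-5.4],[0,-11.6,-5.4],[0,-11.6,-5.4]],"turn":[0,0,0,7,14,21,28,35,42,49,56,63,70,77,84,90,90,90,90,90]}' 50
python3 - <<'E'
from h import *
s=readout.get_state(); print(s["eef_pos"],yaw(),s["grip_width"])
for c in ("wrist","scene","side"): print(*plates(c),sep="\n")
E
```

```text
clock: 26.78
eef_pos: [0.5579, -0.1834, 0.0261]
ee_rot: [-2.264, -2.178, 0.0]
ft_force: [0.7, -0.6, 0.8]
grip_width: 0.0
grasp_force: 0.0
clock: 28.45
eef_pos: [0.4427, -0.1792, 0.0803]
ee_rot: [3.141, -0.057, 0.001]
ft_force: [1.1, 0.2, -0.4]
grip_width: 0.0459
grasp_force: 0.0
[ 0.44274085 -0.17915637  0.0802867 ] -92.08469896778256 0.045884917200324914
([542.0999755859375, -229.89999389648438], -1.1, [31.0, 60.0])
([487.6000061035156, -178.0], -2.7, [30.0, 95.0])
([486.1000061035156, -180.3000030517578], -4.7, [31.0, 90.0])
([558.5, -231.0], -1.3, [31.0, 90.0])
([571.2999877929688, 194.5], 2.5, [30.0, 89.0])
([568.2000122070312, 265.1000061035156], 2.3, [30.0, 90.0])
([557.7000122070312, 253.39999389648438], 1.7, [26.0, 82.0])
([561.4000244140625, 183.8000030517578], 3.2, [27.0, 82.0])
([558.7999877929688, -229.60000610351562], -1.8, [29.0, 86.0])
([485.79998779296875, -180.8000030517578], -9.8, [40.0, 89.0])
```

```bash
python3 -m handwheel '{"xyz":[[0,-0.2,1.5],[0,-0.2,3],[0,-0.2,4.5],[0,-0.2,5.8],[0,-0.2,6.5],[0,-0.2,6.5],[0,-0.2,6.5]],"turn":[0,0,0,0,0,0,0]}' 50 && python3 -m handwheel '{"xyz":[[0,0,0],[0,0,0],[0,0,0],[0,0,0],[0,0,0],[0,0,0]],"turn":[0,0,0,0,0,0]}' 10 25;  python3 -m handwheel '{"xyz":[[0,0,0],[0,0,-0.5],[0,0,-1.5],[0,0,-3],[0,0,-5],[0,0,-5],[0,0,-5]],"turn":[0,0,0,0,0,0,0]}'
```

```text
clock: 29.18
eef_pos: [0.4422, -0.1769, 0.0151]
ee_rot: [-3.141, 0.06, 0.001]
ft_force: [0.8, -0.2, -0.2]
grip_width: 0.0462
grasp_force: 0.0
clock: 29.68
eef_pos: [0.4427, -0.1773, 0.0156]
ee_rot: [3.14, -0.06, 0.002]
ft_force: [0.5, -0.7, 1.2]
grip_width: 0.0294
grasp_force: 25.0
clock: 30.27
eef_pos: [0.4429, -0.1775, 0.0662]
ee_rot: [3.139, -0.06, 0.003]
ft_force: [-0.8, 0.3, -0.9]
grip_width: 0.0294
grasp_force: 25.0
```

```bash
python3 -m handwheel '{"xyz":[[0,-2,-1.5],[0.3,-4.5,-2.5],[0.8,-7.5,-2.5],[1.5,-10.5,-2.5],[2.2,-13.5,-2.5],[3,-16.5,-2.5],[3.9,-19.5,-2.5],[4.8,-22.5,-2.5],[5.7,-25.5,-2.5],[6.5,-28,-2.5],[7.28,-29.4,-2.5],[7.28,-29.81,-2],[7.28,-29.81,-1],[7.28,-29.81,0],[7.28,-29.81,1.2],[7.28,-29.81,1.2],[7.28,-29.81,1.2]],"turn":[0,-1,-2,-3,-4,-5,-5,-5,-5,-5,-5,-5,-5,-5,-5,-5,-5]}'
python3 - <<'E'
from h import *
s=readout.get_state(); print(s["eef_pos"],yaw(),s["grip_width"],s["grasp_force"])
z=s["eef_pos"][2]+.014
for c in("wrist","scene"): print(c,*plates(c,z),sep="\n ")
E
```

```text
clock: 31.68
eef_pos: [0.5248, 0.1173, 0.0515]
ee_rot: [-3.141, -0.075, 0.005]
ft_force: [-0.0, 0.1, -0.8]
grip_width: 0.0293
grasp_force: 25.0
[0.52481218 0.11727936 0.05147374] -87.27550185914589 0.02932508284883316 24.979442954063416
wrist
 ([575.0999755859375, 176.8000030517578], 2.8, [24.0, 74.0])
 ([572.5, 231.8000030517578], 1.9, [25.0, 74.0])
 ([558.5999755859375, 119.80000305175781], 4.1, [30.0, 72.0])
scene
 ([587.0999755859375, -199.0], -1.3, [30.0, 87.0])
 ([569.7999877929688, 119.69999694824219], 5.9, [33.0, 93.0])
 ([598.5999755859375, 208.89999389648438], 2.8, [29.0, 87.0])
 ([596.4000244140625, 276.6000061035156], 2.3, [29.0, 86.0])
```

```bash
python3 -m handwheel '{"xyz":[[0,0,1],[0,0,2],[0,0,3],[0,0,3.7],[0,0,4.1],[0,0,4.3],[0,0,4.3],[0,0,4.3]],"turn":[0,0,0,0,0,0,0,0]}' && python3 -m handwheel '{"xyz":[[0,0,0],[0,0,0],[0,0,0],[0,0,0],[0,0,0],[0,0,0]],"turn":[0,0,0,0,0,0]}' 45;  python3 -m handwheel '{"xyz":[[0,0,0],[0,0,-0.5],[0,0,-1.5],[0,0,-4],[0,0,-8],[0,0,-12],[0,0,-14],[0,0,-14],[0,0,-14],[0,0,-14]],"turn":[0,0,0,0,0,0,0,0,0,0]}'
python3 - <<'E'
from h import *
for c in("wrist","scene","side"): print(c,*plates(c,.022),sep="\n ")
s=readout.get_state(); print(s["eef_pos"],yaw())
E
```

```text
clock: 32.45
eef_pos: [0.5266, 0.1182, 0.0103]
ee_rot: [-3.141, -0.077, -0.001]
ft_force: [-0.4, -0.1, 0.2]
grip_width: 0.0289
grasp_force: 25.0
clock: 32.95
eef_pos: [0.5264, 0.1182, 0.0102]
ee_rot: [-3.141, -0.077, -0.0]
ft_force: [-0.8, -1.1, -0.1]
grip_width: 0.0415
grasp_force: 0.0
clock: 33.78
eef_pos: [0.5255, 0.1181, 0.1494]
ee_rot: [-3.141, -0.077, 0.002]
ft_force: [0.4, 0.8, -0.8]
grip_width: 0.0416
grasp_force: 0.0
wrist
 ([571.2000122070312, 121.30000305175781], 3.5, [29.0, 94.0])
 ([567.5999755859375, 192.5], 3.1, [30.0, 94.0])
 ([564.0, 263.20001220703125], 2.2, [31.0, 94.0])
scene
 ([552.7000122070312, -237.1999969482422], -1.8, [31.0, 90.0])
 ([554.2000122070312, 119.4000015258789], 4.0, [29.0, 59.0])
 ([565.9000244140625, 191.6999969482422], 2.5, [31.0, 90.0])
 ([562.7999877929688, 262.8999938964844], 2.3, [30.0, 91.0])
side
 ([563.2999877929688, 262.8999938964844], 2.2, [26.0, 83.0])
 ([566.0999755859375, 192.1999969482422], 3.2, [27.0, 85.0])
 ([570.2999877929688, 119.0], 2.1, [27.0, 86.0])
 ([564.5, -224.6999969482422], -1.1, [30.0, 87.0])
[0.52498128 0.11811838 0.14825246] -87.2011196629877
```

```bash
python3 -m handwheel '{"xyz":[[0.5,2,0],[1,5,0],[2,8.5,0],[3,12,0],[4,15.5,0],[5,19,0],[6,22.5,0],[7,26,0],[8,29.5,0],[9,32.5,0],[10,34.7,0],[10.56,35.7,0],[10.56,35.7,0],[10.56,35.7,2],[10.56,35.7,5],[10.56,35.7,8],[10.56,35.7,10],[10.56,35.7,10],[10.56,35.7,10],[10.56,35.7,10]],"turn":[-7,-14,-21,-28,-35,-42,-49,-56,-63,-70,-77,-84,-85,-85,-85,-85,-85,-85,-85,-85]}' 0; python3 -m handwheel '{"xyz":[[0,0,0.6],[0,0,1.2],[0,0,1.7],[0,0,2.2],[0,0,2.4],[0,0,2.4],[0,0,2.4]],"turn":[0,0,0,0,0,0,0]}' 0
python3 - <<'E'
from h import *
s=readout.get_state(); print(s["eef_pos"],yaw(),s["grip_width"])
for c in ("scene","side"): print(*plates(c),sep="\n")
E
```

```text
clock: 35.6
eef_pos: [0.6499, -0.2331, 0.0515]
ee_rot: [2.263, 2.177, 0.001]
ft_force: [-0.6, -0.6, 0.7]
grip_width: 0.0005
grasp_force: 0.0
clock: 36.18
eef_pos: [0.6492, -0.2333, 0.0259]
ee_rot: [-2.264, -2.178, 0.0]
ft_force: [0.7, -0.6, -0.2]
grip_width: 0.0008
grasp_force: 0.0
[ 0.64921881 -0.23331351  0.02594592] -2.2095780768544144 0.0008409021775868555
([558.2999877929688, -231.89999389648438], -2.5, [33.0, 92.0])
([559.7999877929688, 122.69999694824219], 4.0, [29.0, 58.0])
([571.2999877929688, 194.5], 2.5, [30.0, 89.0])
([568.2000122070312, 265.1000061035156], 2.3, [30.0, 90.0])
([557.5999755859375, 253.5], 2.2, [26.0, 82.0])
([561.4000244140625, 183.5], 3.1, [26.0, 82.0])
([565.4000244140625, 111.5999984741211], 3.1, [27.0, 83.0])
([558.5999755859375, -230.1999969482422], -1.8, [31.0, 89.0])
```

```bash
python3 -m handwheel '{"xyz":[[0,-0.7,0],[0,-1.4,0],[0,-2.1,0],[0,-2.8,0],[0,-3.5,0],[0,-4.2,0],[0,-4.9,0],[0,-5.6,0],[0,-6.3,0],[0,-7,0],[0,-7.7,0],[0,-8.3,0],[0,-8.8,0],[0,-9.1,0],[0,-9.3,0],[0,-9.3,0],[0,-9.3,0]],"turn":[0,0,0,0,0,0,0,0,0,0,0,0,0,0,0,0,0]}' 0; python3 -m handwheel '{"xyz":[[0,0.4,0],[0,0.4,-2],[0,0.4,-4],[0,0.4,-5.4],[0,-0.6,-5.4],[0,-1.6,-5.4],[0,-2.6,-5.4],[0,-3.6,-5.4],[0,-4.6,-5.4],[0,-5.6,-5.4],[0,-6.6,-5.4],[0,-7.6,-5.4],[0,-8.6,-5.4],[0,-9.6,-5.4],[0,-10.6,-5.4],[0,-11.6,-5.4],[0,-11.6,-5.4],[0,-11.6,-5.4],[0,-11.6,-5.4],[0,-11.6,-5.4]],"turn":[0,0,0,7,14,21,28,35,42,49,56,63,70,77,84,90,90,90,90,90]}' 50
python3 - <<'E'
from h import *
s=readout.get_state(); print(s["eef_pos"],yaw(),s["grip_width"])
for c in ("wrist","scene","side"): print(*plates(c),sep="\n")
E
```

```text
clock: 37.7
eef_pos: [0.5563, -0.2297, 0.0261]
ee_rot: [2.264, 2.178, 0.0]
ft_force: [0.4, 0.0, 0.4]
grip_width: 0.0006
grasp_force: 0.0
clock: 39.37
eef_pos: [0.4411, -0.2254, 0.0803]
ee_rot: [3.141, -0.057, 0.001]
ft_force: [-0.5, 0.8, 0.4]
grip_width: 0.0459
grasp_force: 0.0
[ 0.44108732 -0.22544651  0.08029702] -92.08066291312859 0.045864094936150616
([485.79998779296875, -226.89999389648438], -2.1, [30.0, 95.0])
([527.2999877929688, -216.89999389648438], 1.9, [7.0, 9.0])
([483.79998779296875, -228.1999969482422], -2.5, [32.0, 90.0])
([559.7999877929688, 122.69999694824219], 4.0, [29.0, 58.0])
([571.2999877929688, 194.5], 2.5, [30.0, 89.0])
([568.2000122070312, 265.1000061035156], 2.3, [30.0, 90.0])
([557.7000122070312, 253.39999389648438], 1.7, [26.0, 82.0])
([561.4000244140625, 182.8000030517578], 3.2, [25.0, 82.0])
([565.0, 111.5999984741211], 3.1, [27.0, 82.0])
([484.20001220703125, -228.3000030517578], -7.0, [38.0, 87.0])
```

```bash
python3 -m handwheel '{"xyz":[[0,0,1.5],[0,0,3],[0,0,4.5],[0,0,5.8],[0,0,6.5],[0,0,6.5],[0,0,6.5]],"turn":[0,0,0,0,0,0,0]}' 50 && python3 -m handwheel '{"xyz":[[0,0,0],[0,0,0],[0,0,0],[0,0,0],[0,0,0],[0,0,0]],"turn":[0,0,0,0,0,0]}' 10 25;  python3 -m handwheel '{"xyz":[[0,0,0],[0,0,-0.5],[0,0,-1.5],[0,0,-3],[0,0,-5],[0,0,-5],[0,0,-5]],"turn":[0,0,0,0,0,0,0]}'
```

```text
clock: 40.1
eef_pos: [0.4405, -0.2252, 0.0152]
ee_rot: [-3.141, 0.06, 0.0]
ft_force: [-0.1, -1.0, 0.6]
grip_width: 0.046
grasp_force: 0.0
clock: 40.6
eef_pos: [0.441, -0.2257, 0.0157]
ee_rot: [3.14, -0.06, 0.002]
ft_force: [1.0, -0.1, 0.8]
grip_width: 0.0293
grasp_force: 25.0
clock: 41.18
eef_pos: [0.4411, -0.2259, 0.0662]
ee_rot: [3.139, -0.06, 0.003]
ft_force: [-0.3, 0.4, 0.4]
grip_width: 0.0294
grasp_force: 25.0
```

```bash
python3 -m handwheel '{"xyz":[[0,-2,-1.5],[0,-4.5,-2.5],[0.5,-7.5,-2.5],[1.2,-10.5,-2.5],[2.2,-13.5,-2.5],[3.2,-16.5,-2.5],[4.4,-19.5,-2.5],[5.6,-22.5,-2.5],[6.8,-25.5,-2.5],[7.6,-27,-2.5],[7.89,-27.48,-2.5],[7.89,-27.48,-2],[7.89,-27.48,-1],[7.89,-27.48,0],[7.89,-27.48,1.2],[7.89,-27.48,1.2],[7.89,-27.48,1.2]],"turn":[0,-1,-2,-3,-4,-5,-5,-5,-5,-5,-5,-5,-5,-5,-5,-5,-5]}'
python3 - <<'E'
from h import *
s=readout.get_state(); print(s["eef_pos"],yaw(),s["grip_width"],s["grasp_force"])
z=s["eef_pos"][2]+.014
for c in("wrist","scene"): print(c,*plates(c,z),sep="\n ")
E
```

```text
clock: 42.6
eef_pos: [0.5284, 0.0458, 0.0516]
ee_rot: [-3.14, -0.075, 0.005]
ft_force: [0.3, 1.2, -0.7]
grip_width: 0.0296
grasp_force: 25.0
[0.52835084 0.04577604 0.05156394] -87.26727579387266 0.02958042617462618 24.992436468601227
wrist
 ([573.4000244140625, 48.400001525878906], 2.7, [31.0, 94.0])
 ([579.0, 105.0], 3.2, [24.0, 74.0])
 ([576.2000122070312, 160.39999389648438], 2.8, [25.0, 74.0])
scene
 ([572.0, 49.400001525878906], 6.2, [35.0, 92.0])
 ([588.4000244140625, 140.1999969482422], 4.0, [27.0, 56.0])
 ([599.4000244140625, 209.0], 2.5, [29.0, 85.0])
 ([596.5, 276.70001220703125], 2.3, [29.0, 86.0])
```

```bash
python3 -m handwheel '{"xyz":[[0,0,1],[0,0,2],[0,0,3],[0,0,3.7],[0,0,4.1],[0,0,4.3],[0,0,4.3],[0,0,4.3]],"turn":[0,0,0,0,0,0,0,0]}' && python3 -m handwheel '{"xyz":[[0,0,0],[0,0,0],[0,0,0],[0,0,0],[0,0,0],[0,0,0]],"turn":[0,0,0,0,0,0]}' 45;  python3 -m handwheel '{"xyz":[[0,0,0],[0,0,-0.5],[0,0,-1.5],[0,0,-4],[0,0,-8],[0,0,-12],[0,0,-14],[0,0,-14],[0,0,-14],[0,0,-14]],"turn":[0,0,0,0,0,0,0,0,0,0]}'
python3 - <<'E'
from h import *
for c in("wrist","scene","side"): print(c,*plates(c,.022),sep="\n ")
s=readout.get_state(); print(s["eef_pos"],yaw())
save("wrist","w3"); 
a=cv2.imread("pics/s1.png")
E
```

```text
clock: 43.37
eef_pos: [0.5301, 0.0463, 0.0103]
ee_rot: [3.141, 0.077, 0.001]
ft_force: [0.3, 0.4, -0.5]
grip_width: 0.0294
grasp_force: 25.0
clock: 43.87
eef_pos: [0.5298, 0.0463, 0.0102]
ee_rot: [3.141, 0.077, 0.0]
ft_force: [-0.3, 0.3, -0.7]
grip_width: 0.0413
grasp_force: 0.0
clock: 44.7
eef_pos: [0.529, 0.0464, 0.1494]
ee_rot: [-3.14, -0.077, 0.002]
ft_force: [-0.4, 0.1, -1.1]
grip_width: 0.0412
grasp_force: 0.0
wrist
 ([571.4000244140625, 120.5], 2.9, [31.0, 95.0])
 ([574.5, 48.900001525878906], 3.0, [30.0, 94.0])
 ([567.5999755859375, 192.0], 2.9, [31.0, 94.0])
 ([564.0, 262.1000061035156], 1.5, [31.0, 94.0])
scene
 ([573.0999755859375, 48.400001525878906], 3.9, [30.0, 92.0])
 ([554.2999877929688, 119.4000015258789], 4.0, [29.0, 59.0])
 ([565.9000244140625, 191.6999969482422], 2.5, [31.0, 90.0])
 ([562.7999877929688, 262.8999938964844], 2.3, [30.0, 91.0])
side
 ([563.5, 262.79998779296875], 1.7, [27.0, 83.0])
 ([567.2000122070312, 192.5], 3.2, [27.0, 83.0])
 ([570.2999877929688, 119.0], 2.1, [27.0, 86.0])
 ([573.5, 47.599998474121094], 2.7, [27.0, 86.0])
[0.52844268 0.04647087 0.14825236] -87.20325612664668
```

View pics/w3.png

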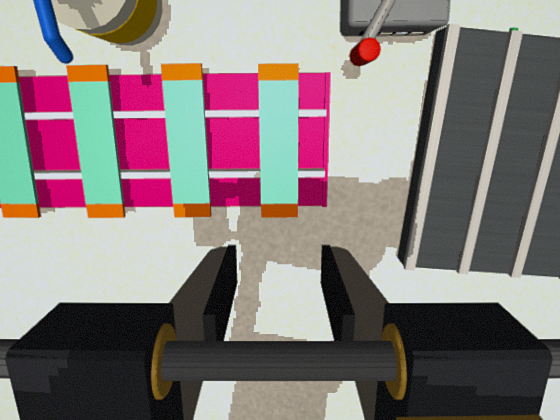

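All four plates lie across both ribs, spaced apart at columns 15, 95, 185 and 280. The post is at (368,50). Now the pump: look from above it.

```bash
python3 -m handwheel '{"xyz":[[0,0,-2],[0,0,-5],[1,-2,-8],[2,-4,-8],[4,-6.5,-8],[6,-9.5,-8],[7.58,-11.82,-8],[7.58,-11.82,-8],[7.58,-11.82,-8],[7.58,-11.82,-8]],"turn":[0,0,0,0,0,0,0,0,0,0]}' 0
python3 - <<'E'
from h import *
im=save("wrist","w4"); p=eyes.camera_params("wrist"); s=readout.get_state(); print(s["eef_pos"],yaw())
h=cv2.cvtColor(im,cv2.COLOR_RGB2HSV).astype(int)
m=((h[...,0]>105)&(h[...,0]<125)&(h[...,1]>130)).astype(np.uint8)
n,l,st,c=cv2.connectedComponentsWithStats(m)
for k in range(1,n):
    if st[k,4]>100: print(st[k],c[k],pix2plane("wrist",c[k],.124,p).round(4))
m=cv2.morphologyEx(m,cv2.MORPH_OPEN,cv2.getStructuringElement(2,(25,25)))
ys,xs=np.nonzero(m)
if len(xs):
    (cx,cy),r=cv2.minEnclosingCircle(np.c_[xs,ys].astype(np.float32)); print(cx,cy,r,pix2plane("wrist",[(cx,cy),(cx+r,cy)],.124,p).round(4))
E
```

```text
clock: 45.73
eef_pos: [0.5991, 0.1676, 0.229]
ee_rot: [3.14, 0.077, -0.003]
ft_force: [0.6, 0.2, 0.1]
grip_width: 0.0006
grasp_force: 0.0
[0.59915437 0.16726234 0.22942793] -87.2386451682701
[ 253   81   49   96 2362] [277.82980525 114.92252329] [[0.6684 0.1712 0.124 ]]
[ 38 263  22  18 251] [ 47.83266932 271.37051793] [[0.5378 0.351  0.124 ]]
[ 19 285  22  19 248] [ 29.13306452 294.11290323] [[0.5163 0.3693 0.124 ]]
[ 88 286  20  19 229] [ 97.26200873 295.10480349] [[0.5186 0.3124 0.124 ]]
277.0 106.5 25.519699096679688 [[0.6742 0.172  0.124 ]
 [0.6751 0.154  0.124 ]]
```

View pics/w4.png

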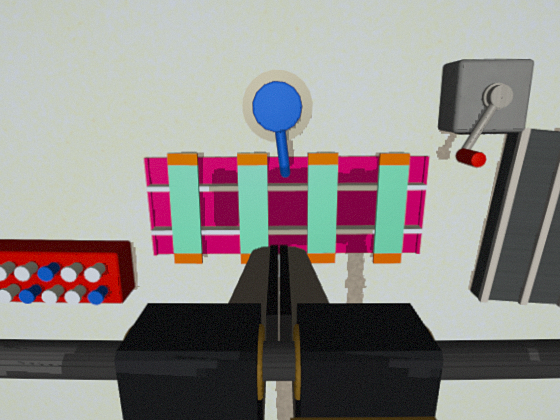

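The cap is round at (277,106), giving (674,171), with a radius of 18 mm, as it must be. The post is at (478,159) and the pivot at (498,97).

```bash
python3 - <<'E'
from h import *
p=eyes.camera_params("wrist")
print("post",pix2plane("wrist",[(478,159)],.082,p).round(4),"mid", pix2plane("wrist",[(470,157)],.072,p).round(4),"pivot",pix2plane("wrist",[(498,96)],.056,p).round(4))
E
python3 -m handwheel '{"xyz":[[2,0,0],[4.5,0,0],[6.5,0,0],[7.41,0.06,0],[7.41,0.06,2],[7.41,0.06,5],[7.41,0.06,8],[7.41,0.06,9.5],[7.41,0.06,9.5],[7.41,0.06,9.5]],"turn":[0,0,0,0,0,0,0,0,0,0]}' 0; python3 -m handwheel '{"xyz":[[0,0,0.3],[0,0,0.6],[0,0,0.9],[0,0,1.2],[0,0,1.5],[0,0,1.8],[0,0,2.1],[0,0,2.3],[0,0,2.3],[0,0,2.3],[0,0,2.3]],"turn":[0,0,0,0,0,0,0,0,0,0,0]}' 0
```

```text
post [[ 0.6396 -0.0012  0.082 ]] mid [[0.6398 0.0008 0.072 ]] pivot [[ 0.6932 -0.023   0.056 ]]
clock: 46.62
eef_pos: [0.673, 0.17, 0.1346]
ee_rot: [3.14, 0.075, -0.003]
ft_force: [0.3, 0.3, 0.8]
grip_width: 0.0006
grasp_force: 0.0
clock: 47.53
eef_pos: [0.6744, 0.1711, 0.1131]
ee_rot: [3.141, 0.077, 0.003]
ft_force: [0.0, -0.1, 5.1]
grip_width: 0.0003
grasp_force: 2.9
```

```bash
python3 -m handwheel '{"xyz":[[0,0,0.15],[0,0,0.3],[0,0,0.4],[0,0,0.4],[0,0,0.4],[0,0,0.4]],"turn":[0,0,0,0,0,0]}' 0
```

```text
clock: 48.03
eef_pos: [0.6746, 0.1711, 0.1122]
ee_rot: [3.14, 0.077, 0.004]
ft_force: [-6.6, -2.0, 18.7]
grip_width: 0.001
grasp_force: 9.2
```

The stop is reached (19 N). I lift off, then move beside the lever post on its +y side.

```bash
python3 -m handwheel '{"xyz":[[0,0,-1],[0,0,-2.5],[0,0,-5],[0,0,-8],[-1,3,-9],[-2,6,-9],[-3,9,-9],[-4.11,12,-9],[-4.11,13.4,-9],[-4.11,13.4,-6],[-4.11,13.4,-3],[-4.11,13.4,0],[-4.11,13.4,3],[-4.11,13.4,4.8],[-4.11,13.4,4.8],[-4.11,13.4,4.8]],"turn":[0,0,0,0,0,0,0,0,0,0,0,0,0,0,0,0]}' 0
python3 - <<'E'
from h import *
s=readout.get_state(); print(s["eef_pos"],yaw())
save("side","s5"); cv2.imwrite("pics/s5c.png",cv2.resize(cv2.imread("pics/s5.png")[140:300,200:400],None,fx=3.5,fy=3.5,interpolation=cv2.INTER_CUBIC))
E
```

```text
clock: 49.37
eef_pos: [0.6383, 0.0358, 0.0588]
ee_rot: [-3.14, -0.077, 0.005]
ft_force: [-0.3, -0.7, -0.6]
grip_width: 0.0003
grasp_force: 0.0
[0.63833262 0.03575766 0.0587591 ] -87.18917122694968
```

View pics/s5c.png

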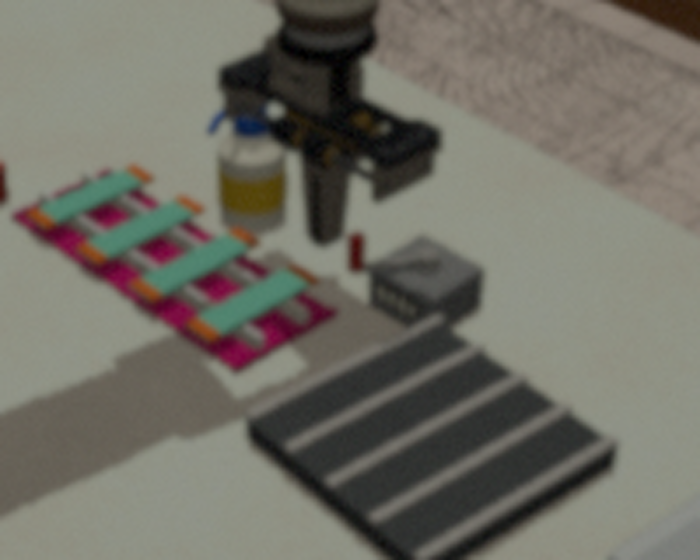

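The fingertip is at (325,240), beside the post at (357,252). The plates are still lying in the tray and the warmer is empty. Now I push the post towards -y.

```bash
python3 -m handwheel '{"xyz":[[0,0.5,0],[0,1,0],[0,1.5,0],[0,2,0],[0,2.5,0],[0,3,0],[0,3.5,0],[0,4,0],[0,4.5,0],[0,5,0],[0,5.5,0],[0,6,0],[0,6.5,0],[0,7,0],[0,7.2,0],[0,7.4,0],[0,7.4,0],[0,7.4,0]],"turn":[0,0,0,0,0,0,0,0,0,0,0,0,0,0,0,0,0,0]}' 0
```

```text
clock: 50.92
eef_pos: [0.6436, -0.0382, 0.0605]
ee_rot: [-3.14, -0.077, -0.003]
ft_force: [2.4, 5.2, 0.5]
grip_width: 0.0002
grasp_force: 2.5
```

```bash
python3 -m handwheel '{"xyz":[[0,0.15,0],[0,0.3,0],[0,0.4,0],[0,0.4,0],[0,0.4,0]],"turn":[0,0,0,0,0]}' 0
python3 - <<'E'
from h import *
save("side","s6");p=eyes.camera_params("side")
im=cv2.imread("pics/s6.png"); im=cv2.resize(im[180:260,270:370],None,fx=5,fy=5,interpolation=cv2.INTER_CUBIC); cv2.imwrite("pics/s6c.png",im)
E
```

```text
clock: 51.33
eef_pos: [0.6438, -0.0389, 0.0604]
ee_rot: [-3.135, -0.077, -0.003]
ft_force: [4.1, 13.4, 1.1]
grip_width: 0.0007
grasp_force: 7.1
```

View pics/s6c.png

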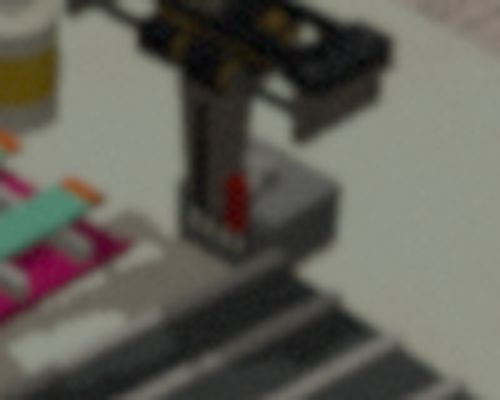

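The stop is confirmed: the force rose to 13 N with only 0.7 mm of advance, and the post is at (236,203). Now I retract, rise clear and check.

```bash
python3 -m handwheel '{"xyz":[[0,-1,0],[0,-2.5,0],[0,-4,0],[0,-6,0],[0,-8,0],[0,-9.5,0],[0,-9.5,-3],[0,-9.5,-7],[0,-9.5,-11],[0,-9.5,-15],[-4,-9.5,-17],[-8,-9.5,-17],[-12,-9.5,-17],[-12,-9.5,-17],[-12,-9.5,-17]],"turn":[0,0,0,0,0,0,0,0,0,0,0,0,0,0,0]}' 0
python3 - <<'E'
from h import *
print(readout.get_state()["ft_force"])
for c in("wrist","side"): print(c,*plates(c,.022),sep="\n ")
save("wrist","w7")
E
```

```text
clock: 52.63
eef_pos: [0.5163, 0.0468, 0.2295]
ee_rot: [3.14, 0.077, -0.002]
ft_force: [0.2, -0.6, -0.1]
grip_width: 0.0005
grasp_force: 0.0
[ 0.22044546 -0.57808565 -0.13266786]
wrist
 ([568.5999755859375, 192.39999389648438], 3.2, [30.0, 94.0])
 ([572.0999755859375, 120.4000015258789], 3.1, [30.0, 93.0])
 ([575.2999877929688, 48.900001525878906], 3.4, [29.0, 93.0])
 ([564.7999877929688, 263.29998779296875], 2.1, [31.0, 94.0])
side
 ([563.2999877929688, 262.70001220703125], 2.2, [27.0, 83.0])
 ([567.2000122070312, 192.3000030517578], 3.1, [27.0, 83.0])
 ([570.4000244140625, 119.0], 2.1, [27.0, 85.0])
 ([573.2000122070312, 48.5], 5.1, [28.0, 86.0])
```

View pics/w7.png

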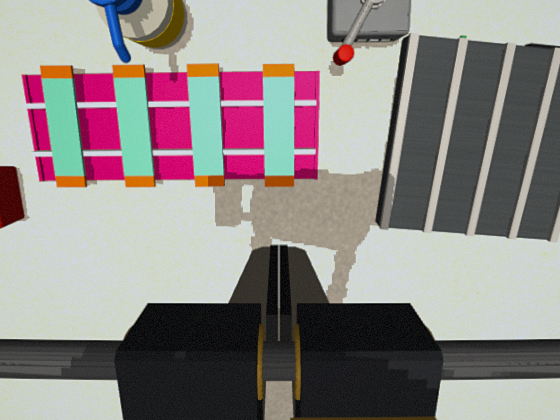

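The four plates lie centred over both ribs, the lever is back at rest (post at (344,54)) and the pump cap is up. Handing in.

```bash
python3 -c "
from plant import env; print(env.job_done())"
```

```text
the job is handed in; nothing more can be done
None
```

The job is handed in: all four plates lie flat across both ribs in the rinse tray, the pump was then pressed to its stop and released, and the tally lever was swung to its stop and sprang back.

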